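# Sort the washed clamp bars onto the warmer and start it

## Robot

A 7-joint arm with a two-finger parallel gripper is mounted at the origin on the work surface. World frame = base frame: x ahead of the robot, y to its left, z up, the work surface at z = 0. Lengths are in m, angles in rad, forces in N, time in s.
With the tool pointing down it reaches from about 0.4 to 0.9 m from the base axis. Payload 5.6 kg.
Tool frame: the origin (TCP) lies midway between the tips of the shut fingers; the grasp point (between the pads) lies 19 mm behind it; z points along the fingers, y is the line along which they close (so a half turn about z gives the same grasp; the last joint's range is limited). The gripper opens to 92 mm and grips with 3 to 60 N. Pads are 20 mm wide; open, the fingers measure 128 mm over their backs; the gripper's body (75 mm by 189 mm) begins 69 mm behind the grasp point.
Start: joints at [-1.357, 0.468, -0.012, 1.603, 0.006, 1.071, -0.056], TCP at [0.165, 0.629, 0.215] pointing down, gripper open.
Joint ranges: [-2.53, 2.53], [-0.31, 2.02], [-1.57, 1.55], [0.28, 2.44], [-1.29, 4.43], [0.15, 1.84], [-2.92, 2.92]. Speed limits (rad/s): [2.57, 2.57, 3.14, 3.14, 3.14, 3.14, 3.14].

## Interface

Orientations are given as a 3x3 rotation matrix whose columns are the frame's x, y, z axes.
In Python, from workcell import r gives the robot as it stands. The module is installed in compiled form; this text tells all that it offers.
- The arm moves only by the tool step_arm, never from a script. Its argument "deltas" is a list of rows, each a list of 3 entries, a list of its own where there are three numbers: the finger opening in cm, from 0 to 9.19, then the shift along the world's x, y, z in cm, then the turn, a rotation vector about the world's x, y, z in rad. In form: [[hand, [dx, dy, dz], [ax, ay, az]], ...]. A call has 1 to 20 rows; each row shifts and turns the commanded pose from where the row before left it; what a row does not reach is not made up. A row lasts 1/10 s, in which the tool goes at most 50 mm and 8.59 degrees, less where a joint would pass 70% of its speed; a pose out of reach is approached as far as the arm can. A call is refused whole if a number of a shift passes 5 or a number of a turn 0.15, either way. A call with a gripper value outside its range is refused whole. The fingers move at their own pace and stop on an object; the grip force is fixed at half the most. Time passes only in rows, so rows that do not move let the fingers close. It gives the time, the measured TCP pose, the force, the opening and the grip force at its end, in the units of the state.
- r.state(): the state, without advancing time (a new reading comes with each control period).
- r.capture(name): name is "side" or "top" or "wrist"; returns the picture (400x640x3 uint8, red, green, blue); there is no depth.
- r.camera_model(name): a dict with "fx", "fy", "cx", "cy" (pixels), "distortion" ([k1, k2, p1, p2, k3] as OpenCV has them; the pictures are not rectified), "R" (3x3) and "t" (3): a world point X has camera coordinates R X + t; the wrist camera has in their place "mount" (4x4, takes a point from camera to tool coordinates, whose origin is the TCP and whose axes are the flange's). Camera axes: x right, y down, z forward; pixel columns grow to the right and rows downward; lengths in m; the calibration is good to about 2 mm. A picture is of the moment at which its call begins: read the wrist's pose just before it. camera_model takes no time and is no camera call.
- r.sign_off(): hands the job in; it is judged then, once.
Trained networks look in the newest picture that a camera, given by its name, has taken for a name from the list of things; names that differ only in an ending like _2 or _b are one class to them, and where a whole thing is asked for, a point or a joint stands for the part that bears it (a point fixed in the world has none). Each returns a list of dicts, best first, with "p" (0 to 1); they miss things now and then, are a little off and sometimes report something else, mostly with a low value. They report only what shows in the picture. A call takes as long as a camera call. They do not tell look-alikes from the thing itself.
- r.trace(target, camera): "region" (400x640 bool, what is visible of it) and "at" ([column, row] in pixels, amid what is visible of it).
The state is a dict: "clock": time; "qpos": joint angles; "qd": joint speeds; "effort": joint torques, N m; "ee_pos": TCP position; "orientation": TCP orientation; "wrist_force": force on the tool from outside, world axes, zero at the start; "moment": the same for the moment, N m; "finger_gap": finger opening in m; "grip_force": force on a finger pad.
Only numpy, scipy, OpenCV 4.12 (cv2) and the standard library are available. Lean on these libraries where they do the work, as an engineer would, in place of code of your own. Each camera call takes 0.05 s, during which the arm holds its last target. There are 200 camera calls.

## Task

Take the three wooden clamp bars from the drip tray and lay each flat in the pan on the drying warmer that matches its length. Only then flip the guard beside the pans fully open so that it stays open by itself, and turn the dial beneath it clockwise as far as it goes. Leave the bottles, jar, bowl, brush and clothes peg where they are.

Things in the scene. Friction and masses are not known exactly. Their poses are not given: they have to be found in the camera images.
- bar_short: the short one of three plain wooden clamp bars alike but for length: 60 mm long (along its x), square section 22 x 22 mm. Loose, 19 to 52 g. Origin at the centre of its underside; z up. The bars start in any order on the drip tray, whose floor is 4 mm above the table and whose rim is 8 mm above that floor; take a bar across its 22 mm width.
- mid_short (a point): centre of the short bar (11 mm above its underside), same axes as the bar
- row_short (a point): the short row: a shallow dark steel pan fixed on the warmer's deck, inside 72 mm long (along x) by 34 mm wide (along y), so the bar of that length lies in it with 6 mm to spare at each end and side. The point is the centre of the pan's inner floor, 33 mm above the table, z up. Walls are 3 mm thick and rise 6 mm above that floor. The three pans lie side by side, 52 mm apart centre to centre, parallel, in any order.
- bar_medium: the medium one of three plain wooden clamp bars alike but for length: 80 mm long (along its x), square section 22 x 22 mm. Loose, 19 to 52 g. Origin at the centre of its underside; z up. The bars start in any order on the drip tray, whose floor is 4 mm above the table and whose rim is 8 mm above that floor; take a bar across its 22 mm width.
- mid_medium (a point): centre of the medium bar (11 mm above its underside), same axes as the bar
- row_medium (a point): the medium row: a shallow dark steel pan fixed on the warmer's deck, inside 92 mm long (along x) by 34 mm wide (along y), so the bar of that length lies in it with 6 mm to spare at each end and side. The point is the centre of the pan's inner floor, 33 mm above the table, z up. Walls are 3 mm thick and rise 6 mm above that floor. The three pans lie side by side, 52 mm apart centre to centre, parallel, in any order.
- bar_long: the long one of three plain wooden clamp bars alike but for length: 100 mm long (along its x), square section 22 x 22 mm. Loose, 19 to 52 g. Origin at the centre of its underside; z up. The bars start in any order on the drip tray, whose floor is 4 mm above the table and whose rim is 8 mm above that floor; take a bar across its 22 mm width.
- mid_long (a point): centre of the long bar (11 mm above its underside), same axes as the bar
- row_long (a point): the long row: a shallow dark steel pan fixed on the warmer's deck, inside 112 mm long (along x) by 34 mm wide (along y), so the bar of that length lies in it with 6 mm to spare at each end and side. The point is the centre of the pan's inner floor, 33 mm above the table, z up. Walls are 3 mm thick and rise 6 mm above that floor. The three pans lie side by side, 52 mm apart centre to centre, parallel, in any order.
- warmer: drying warmer fixed to the table, origin on the table; its x points away from its front. A white deck 150 x 176 mm, 30 mm high, centred at y = +75 mm, carries the three pans; a grey square control well, 112 x 112 mm outside, centred at y = -85 mm, walls 4 mm thick and 62 mm high, inner floor 12 mm above the table, holds the dial. The well is 104 x 104 mm inside.
- guard (a joint): flip cover of the well, a flat 112 x 112 x 5 mm grey plate of 80 g, hinged along the well's far (+x) edge: 0 closed, grows as its near edge is lifted, stop at 1.95 rad, where it rests by its own weight. The hinge is nearly free: let go before about 1.57 rad (upright) it falls shut, beyond that it falls open.
- guard_tab (a point): point to hold on the guard's black tab, which juts 36 mm out from the middle of its near (-x) edge: 20 mm wide (y), 8 mm thick, and clear below when closed. The point lies 24 mm out from the plate's edge, half way through the thickness, 136 mm from the hinge line and 4 mm above it when closed. Turns with the guard: x away from the tab towards the hinge, y along the hinge.
- guard_hinge (a point): middle of the guard's hinge line (along y), 62.5 mm above the table; frame turns with the guard
- dial (a joint): timer dial in the well under the guard: 0 at its start stop, where its grip bar lies along the warmer's x; grows as it turns clockwise seen from above, end stop at 1.4 rad (80 degrees). Light friction (0.04 N m), stays where it is left; it may start up to 0.25 rad from 0.
- dial_grip (a point): point to grip the black dial: on its axis, 49 mm above the table. Its grip bar is 42 mm long (along this frame's x, which turns with the dial), 14 mm thick (y) and spans 24 to 56 mm above the table; the disc under it, 44 mm across, spans 18 to 26 mm.
- drip_tray: dark enamelled drip tray, fixed, 260 x 280 mm, rim 12 mm high, floor 4 mm above the table; origin under its centre
- jar: bystander: small round pale jar with a white screw lid, 38 mm across, 45 mm tall, standing on the drip tray; origin at the centre of its underside.
- clothespeg: bystander: wooden clothes peg, 72 x 11 x 12 mm, lying on the drip tray along its own x; origin under its middle.
- bottle_tall: bystander: white squeeze bottle with a pointed nozzle, 54 mm across, 185 mm tall, standing on the table beyond the gap between tray and warmer; origin at the centre of its underside.
- bottle_low: bystander: small white squeeze bottle, 44 mm across, 105 mm tall, standing on the table to the right of the warmer; origin at the centre of its underside.
- bowl: bystander: white ceramic bowl, 96 mm across, 45 mm tall, on the table beyond the tray; origin at the centre of its underside.
- brush: bystander: paint brush, 180 mm long, lying on the table to the robot's right; origin under its middle.
Mind the look-alikes: they are no part of the job. Leave any red look-alike of the bar_short alone. Leave any orange or red look-alike of the bar_long alone.

How it is judged:
On the way, in this order (a step that is already met when the one before it is completed fails the run):
1. all three bars lie in the pans of their own length, let go (x of mid_short in the frame of row_short between -0.009 and 0.009 m and y of mid_short in the frame of row_short between -0.009 and 0.009 m and z of mid_short in the frame of row_short between 0.007 and 0.0135 m and angle between the x axis of mid_short and the x axis of row_short, either way round below 0.3 rad and x of mid_medium in the frame of row_medium between -0.009 and 0.009 m and y of mid_medium in the frame of row_medium between -0.009 and 0.009 m and z of mid_medium in the frame of row_medium between 0.007 and 0.0135 m and angle between the x axis of mid_medium and the x axis of row_medium, either way round below 0.3 rad and x of mid_long in the frame of row_long between -0.009 and 0.009 m and y of mid_long in the frame of row_long between -0.009 and 0.009 m and z of mid_long in the frame of row_long between 0.007 and 0.0135 m and angle between the x axis of mid_long and the x axis of row_long, either way round below 0.3 rad and contact force between each of bar_short, bar_medium, bar_long and the fingers below 0.1 N), for 0.2 s.
2. then the guard is open past upright (value of joint guard above 1.6 rad), for 0.2 s.
3. then the dial is turned clockwise to its end stop (value of joint dial above 1.25 rad), for 0.1 s.
At the end, for the whole second after the job is handed in: Each bar lies flat and at rest inside the pan of its own length (its centre within 9 mm of the pan's centre along and across and 7 to 13.5 mm above the pan's floor, turned less than 0.3 rad from the pan), the guard stands open beyond 1.6 rad, and the dial is past 1.25 rad of its 1.4 rad (x of mid_short in the frame of row_short between -0.009 and 0.009 m and y of mid_short in the frame of row_short between -0.009 and 0.009 m and z of mid_short in the frame of row_short between 0.007 and 0.0135 m and angle between the x axis of mid_short and the x axis of row_short, either way round below 0.3 rad and x of mid_medium in the frame of row_medium between -0.009 and 0.009 m and y of mid_medium in the frame of row_medium between -0.009 and 0.009 m and z of mid_medium in the frame of row_medium between 0.007 and 0.0135 m and angle between the x axis of mid_medium and the x axis of row_medium, either way round below 0.3 rad and x of mid_long in the frame of row_long between -0.009 and 0.009 m and y of mid_long in the frame of row_long between -0.009 and 0.009 m and z of mid_long in the frame of row_long between 0.007 and 0.0135 m and angle between the x axis of mid_long and the x axis of row_long, either way round below 0.3 rad and linear speed of each of bar_short, bar_medium, bar_long below 0.02 m/s and value of joint guard above 1.6 rad and value of joint dial above 1.25 rad); the robot touches nothing.
It fails at once if a bottle, the jar or the bowl is shifted by more than 30 mm or tipped over (distance of any of jar, bottle_tall, bottle_low, bowl from where it was at the start of the episode above 0.03 m or angle between any of jar, bottle_tall, bottle_low, bowl's own z axis and vertical above 0.6 rad).
It fails at once if the brush or the clothes peg is shifted by more than 30 mm (distance of any of brush, clothespeg from where it was at the start of the episode above 0.03 m).
It also fails if it takes over 70 s, if anything falls off the work surface, if the arm or the gripper's body presses on something with over 40 N, if the wrist force passes 120 N, or if a joint passes its speed limit or range.

## Working session

There is one attempt and no reset: what is moved stays moved. The work goes in short steps, Python scripts to look and compute and a tool call to move; the robot and the scene stay as the last step left them, time stands still between calls to the robot, and variables do not carry over. Pictures are saved under pics/ and viewed, at most 10 in all, crops included, and the job is handed in when it is done.

Besides the shell and the picture viewer there is one more tool, called after ">>>" as name([rows], argument=value, ...), one row to a line, values as JSON. step_arm: Moves the arm, as the interface text tells. Its arguments: {"type":"object","properties":{"deltas":{"type":"array"}},"required":["deltas"]}

```bash
mkdir -p pics; cat > h.py <<'E'
import numpy as np, cv2
from workcell import r
def snap(n,f=None):
    s=r.state(); im=r.capture(n)
    if f: cv2.imwrite('pics/'+f,im[:,:,::-1])
    return im,s
def pose(n,s):
    m=r.camera_model(n)
    K=np.array([[m['fx'],0,m['cx']],[0,m['fy'],m['cy']],[0,0,1]]);D=np.array(m['distortion'],float)
    if 'mount' in m:
        M=np.array(m['mount']);T=np.eye(4);T[:3,:3]=np.array(s['orientation']);T[:3,3]=s['ee_pos']
        C=np.linalg.inv(T@M);return K,D,C[:3,:3],C[:3,3]
    return K,D,np.array(m['R']),np.array(m['t'])
def ray(n,s,px,z):
    """pixels -> world points at height z"""
    K,D,R,t=pose(n,s)
    u=cv2.undistortPoints(np.array(px,float).reshape(-1,1,2),K,D).reshape(-1,2)
    d=np.c_[u,np.ones(len(u))]@R; c=-R.T@t
    return c+d*((z-c[2])/d[:,2])[:,None]
def proj(n,s,X):
    K,D,R,t=pose(n,s)
    return cv2.projectPoints(np.array(X,float).reshape(-1,1,3),cv2.Rodrigues(R)[0],t,K,D)[0].reshape(-1,2)
def rect(n,s,reg,z):
    c=cv2.findContours(reg.astype(np.uint8),cv2.RETR_EXTERNAL,cv2.CHAIN_APPROX_NONE)[0]
    c=max(c,key=cv2.contourArea).reshape(-1,2)
    P=ray(n,s,c,z)[:,:2]*1000
    return cv2.minAreaRect(P.astype(np.float32))
E
python3 - <<'E'
from h import *
for n in ['top','side']:
    im,s=snap(n,n+'0.png')
    print(n,-pose(n,s)[2].T@pose(n,s)[3])
    for t in ['bar_short','bar_medium','bar_long','row_short','guard_tab','warmer','drip_tray','bottle_tall','bowl','jar']:
        try:
            for d in r.trace(t,n)[:5]: print(n,t,round(d['p'],2),np.round(d['at']),d['region'].sum(),[np.round(v,0) for v in rect(n,s,d['region'],{'b':.026}.get(t[0],.04))] )
        except Exception as e: print(n,t,repr(e)[:80])
E
```

```text
top [0.29674078 0.02978398 1.3175216 ]
top bar_short 0.54 [271. 220.] 195 [array([441., 189.]), array([78., 26.]), np.float64(2.0)]
top bar_short 0.49 [206. 270.] 161 [array([278., 385.]), array([28., 60.]), np.float64(3.0)]
top bar_short 0.48 [228. 211.] 134 [array([479., 327.]), array([25., 59.]), np.float64(70.0)]
top bar_medium 0.55 [269. 225.] 179 [array([441., 187.]), array([78., 23.]), np.float64(2.0)]
top bar_long 0.79 [218. 128.] 207 [array([750., 361.]), array([26., 99.]), np.float64(11.0)]
top bar_long 0.69 [180. 158.] 263 [array([648., 504.]), array([106.,  29.]), np.float64(29.0)]
top bar_long 0.54 [260. 186.] 252 [array([561., 237.]), array([ 27., 103.]), np.float64(60.0)]
top row_short 0.63 [350. 182.] 311 [array([576., -70.]), array([80., 42.]), np.float64(0.0)]
top guard_tab 0.75 [397. 179.] 1341 [array([ 575., -230.]), array([153., 116.]), np.float64(3.0)]
top warmer 0.79 [381. 178.] 2854 [array([ 574., -131.]), array([152., 314.]), np.float64(1.0)]
top drip_tray 0.78 [253. 202.] 6220 [array([506., 250.]), array([282., 260.]), np.float64(83.0)]
top drip_tray 0.29 [2
[... 1579 characters left out ...]
 276.]), array([279., 262.]), np.float64(84.0)]
side drip_tray 0.53 [351. 187.] 2246 [array([ 568., -132.]), array([177., 386.]), np.float64(9.0)]
side bottle_tall 0.65 [263. 190.] 445 [array([751.,  43.]), array([ 54., 171.]), np.float64(51.0)]
side bowl 0.24 [247. 282.] 169 [array([468., 336.]), array([23., 72.]), np.float64(70.0)]
side bowl 0.22 [414. 163.] 338 [array([ 509., -447.]), array([ 45., 201.]), np.float64(33.0)]
side jar 0.53 [213. 260.] 245 [array([583., 348.]), array([36., 79.]), np.float64(63.0)]
side jar 0.53 [317. 201.] 321 [array([567.,  -9.]), array([105.,  51.]), np.float64(5.0)]
side jar 0.26 [360. 172.] 730 [array([ 595., -259.]), array([159., 120.]), np.float64(4.0)]
```

View pics/top0.png

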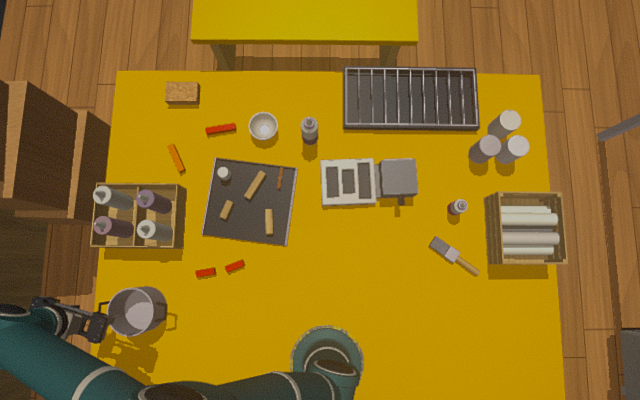

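View pics/side0.png

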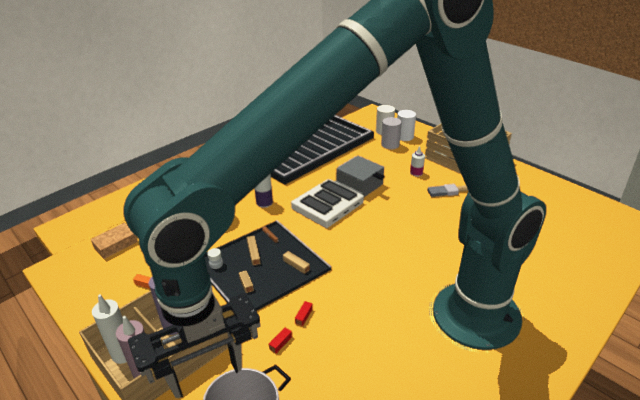

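The wooden bars on the tray are at (226,211), the shortest, (269,222), medium, and (255,186), the longest. The pans are at about (333,183), (348,182) and (364,182), and the guard is at (398,178) with its tab below. The red blocks at (206,272), (234,266) and (220,129) and the orange one at (176,158) are look-alikes off the tray, so I'll leave them. One crop to confirm.

```bash
python3 - <<'E'
from h import *
im=cv2.imread('pics/top0.png')
cv2.imwrite('pics/crop.png',cv2.resize(im[120:280,190:430],None,fx=3.3,fy=3.3,interpolation=cv2.INTER_CUBIC))
s=r.state();print(np.round(s['orientation'],2),s['ee_pos'],s['clock']);print(np.round(r.camera_model('wrist')['mount'],3),r.camera_model('wrist')['fx'])
E
```

```text
[[-0.97  0.25  0.  ]
 [ 0.25  0.97 -0.  ]
 [-0.   -0.   -1.  ]] [0.16516416 0.62864986 0.21459372] 1.1
[[ 0.001 -0.957 -0.291  0.084]
 [ 1.     0.001  0.    -0.001]
 [ 0.    -0.291  0.957 -0.17 ]
 [ 0.     0.     0.     1.   ]] 300.68245888519675
```

View pics/crop.png

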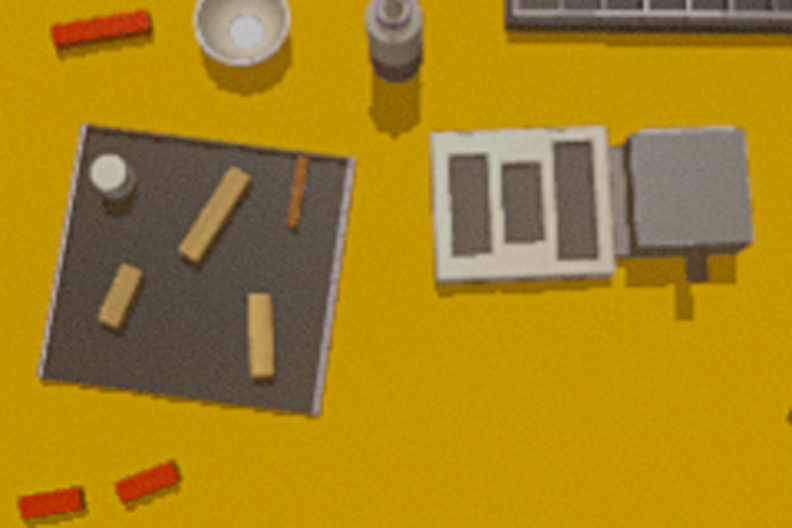

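>>> step_arm([
  [9, [0, -1, 3], [0, 0, 0]],
  [9, [1, -2, 3], [0, 0, 0]],
  [9, [3, -3, 2], [0, 0, 0]],
  [9, [3, -3, 2], [0, 0, 0]],
  [9, [3, -3, 2], [0, 0, 0]],
  [9, [3, -3.5, 0], [0, 0, 0]],
  [9, [3, -3.5, 0], [0, 0, 0]],
  [9, [3, -3.5, 0], [0, 0, 0]],
  [9, [3, -3.5, 0], [0, 0, 0]],
  [9, [3, -3.5, 0], [0, 0, 0]],
  [9, [3, -3.5, 0], [0, 0, 0]],
  [9, [2, -3, 0], [0, 0, 0]],
  [9, [0, 0, 0], [0, 0, 0]],
  [9, [0, 0, 0], [0, 0, 0]],
  [9, [0, 0, 0], [0, 0, 0]],
])

```text
clock: 2.6
ee_pos: [0.4643, 0.27, 0.3346]
orientation: [[-0.968, 0.252, -0.0], [0.252, 0.968, 0.001], [0.0, 0.0, -1.0]]
wrist_force: [-0.4, 0.6, -0.0]
finger_gap: 0.09
grip_force: 0.0
```

The crop confirms it. The short bar is at left, the long one at top centre and the medium one at lower right of the tray. The pans from left to right are medium, short, long. Next, a wrist look from above.

```bash
python3 - <<'E'
from h import *
n='wrist'
im,s=snap(n,'w1.png')
for t,z in [('bar_short',.026),('bar_medium',.026),('bar_long',.026),('row_short',.039),('row_medium',.039),('row_long',.039),('jar',.045),('clothespeg',.014),('guard',.066)]:
    for d in r.trace(t,n)[:6]:
        print(t,round(d['p'],2),np.round(d['at']),d['region'].sum(),[np.round(v,1) for v in rect(n,s,d['region'],z)])
E
```

```text
bar_short 0.74 [313.  49.] 743 [array([299.2, 296.7]), array([26.3, 59.6]), np.float64(21.5)]
bar_short 0.58 [358. 158.] 543 [array([475.7, 328.6]), array([23.9, 61.2]), np.float64(68.9)]
bar_short 0.57 [367.  15.] 796 [array([277.5, 385.1]), array([25.7, 63.1]), np.float64(10.4)]
bar_short 0.52 [103. 257.] 4863 [array([ 545.8, -151.4]), array([102.2, 371.4]), np.float64(1.7)]
bar_short 0.2 [320. 180.] 21355 [array([504.7, 256.3]), array([274.3, 253.5]), np.float64(83.0)]
bar_short 0.17 [319. 217.] 813 [array([557.6, 240.6]), array([ 26. , 105.4]), np.float64(58.7)]
bar_medium 0.71 [268. 158.] 795 [array([438.6, 192. ]), array([80.9, 26.2]), np.float64(2.7)]
bar_long 0.83 [478. 227.] 777 [array([642.7, 501.1]), array([110.2,  25.1]), np.float64(27.3)]
bar_long 0.69 [319. 218.] 823 [array([557.5, 240.7]), array([ 25.6, 106.4]), np.float64(60.7)]
bar_long 0.63 [394. 297.] 435 [array([745.6, 338. ]), array([36.3, 51. ]), np.float64(11.4)]
row_short 0.69 [155. 268.] 1033 [array([571.6, -62.2]), array([81. , 48.3]), np.float64(3.3)]
row_medium 0.9 [180. 253.] 1044 [array([561.5, -11.2]), array([85.9, 47.7]), np.float64(4.8)]
row_medium 0.45 [155. 269.] 1026 [array([572.1, -62.3]), array([81.8, 47.4]), np.float64(3.6)]
row_medium 0.22 [317. 181.] 21808 [array([502.2, 257.3]), array([266.7, 248.9]), np.float64(83.2)]
row_long 0.68 [124. 265.] 1035 [array([ 559.2, -115.2]), array([89.4, 46.6]), np.float64(3.7)]
clothespeg 0.57 [279. 242.] 211 [array([582.8, 159.9]), array([11.1, 68.9]), np.float64(81.4)]
```

View pics/w1.png

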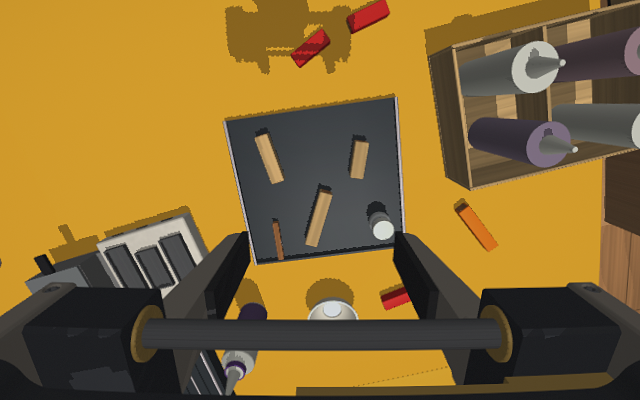

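The wrist view agrees: medium bar at (268,158), short at (358,158), long at (319,217). The warmer is at lower left, partly hidden. I'll fit box models to the masks for the bars.

```bash
cat >> h.py <<'E'
from scipy.optimize import minimize
def fit(n,s,reg,L,W,z0,z1,x0):
    """pose (x,y,yaw) of a box whose silhouette best overlaps reg"""
    c=np.array([[a,b,z] for a in(-L/2,L/2) for b in(-W/2,W/2) for z in(z0,z1)])
    ys,xs=np.nonzero(reg);o=np.array([xs.min()-15,ys.min()-15]);k=4
    m=cv2.resize(reg[o[1]:ys.max()+15,o[0]:xs.max()+15].astype(np.uint8),None,fx=k,fy=k,interpolation=cv2.INTER_NEAREST)
    def f(p):
        R=np.array([[np.cos(p[2]),-np.sin(p[2])],[np.sin(p[2]),np.cos(p[2])]])
        P=np.c_[c[:,:2]@R.T+np.array(p[:2]),c[:,2]]
        h=cv2.convexHull(((proj(n,s,P)-o+.5)*k).astype(np.float32)).astype(np.int32)
        q=cv2.fillConvexPoly(np.zeros_like(m),h,1)
        return -(q&m).sum()/max(1,(q|m).sum())
    x0=np.array(x0,float)
    S=np.array([x0]+[x0+d for d in np.diag([.006,.006,.1])])
    b=minimize(f,x0,method='Nelder-Mead',options=dict(initial_simplex=S,xatol=1e-4,fatol=1e-4))
    return np.round(b.x,4),round(-b.fun,2)
def find(n,s,t,L,W,z0,z1,x0):
    out=[]
    for d in r.trace(t,n):
        a=proj(n,s,[[*x0[:2],z1]])[0]
        if np.hypot(*(np.array(d['at'])-a))<25 and d['region'].sum()<6000: out.append((round(d['p'],2),*fit(n,s,d['region'],L,W,z0,z1,x0)))
    return out
E
python3 - <<'E'
from h import *
s=r.state()
for n in ['wrist','top']:
  for t,L,x0 in [('bar_short',.06,(.477,.327,-.37)),('bar_medium',.08,(.44,.19,.05)),('bar_long',.1,(.558,.240,-.52))]:
    print(n,t,find(n,s,t,L,.022,.004,.026,x0))
E
```

```text
wrist bar_short [(0.58, array([ 0.493,  0.365, -0.77 ]), np.float64(-0.0))]
wrist bar_medium [(0.71, array([ 0.456,  0.228, -0.35 ]), np.float64(-0.0))]
wrist bar_long [(0.69, array([ 0.5638,  0.2822, -0.6756]), np.float64(-0.0))]
top bar_short [(0.48, array([ 0.4117,  0.3783, -0.0922]), np.float64(-0.0))]
top bar_medium [(0.55, array([ 0.456,  0.228, -0.35 ]), np.float64(-0.0))]
top bar_long [(0.54, array([ 0.536 ,  0.2927, -0.4422]), np.float64(-0.0))]h.py:39: RuntimeWarning: overflow encountered in scalar negative
  return -(q&m).sum()/max(1,(q|m).sum())
```

Unsigned overflow; fixing it with a float cast.

```bash
sed -i 's/return -(q&m).sum()/return -float((q\&m).sum())/' h.py
python3 - <<'E'
from h import *
s=r.state()
for n in ['wrist','top']:
  for t,L,x0 in [('bar_short',.06,(.477,.327,-.37)),('bar_medium',.08,(.44,.19,.05)),('bar_long',.1,(.558,.240,-.52))]:
    print(n,t,find(n,s,t,L,.022,.004,.026,x0))
E
```

```text
wrist bar_short [(0.58, array([ 0.4782,  0.3276, -0.3543]), np.float64(0.91))]
wrist bar_medium [(0.71, array([0.4394, 0.1883, 0.0589]), np.float64(0.95))]
wrist bar_long [(0.69, array([ 0.561 ,  0.2378, -0.5062]), np.float64(0.94))]
top bar_short [(0.48, array([ 0.4804,  0.3292, -0.3344]), np.float64(0.83))]
top bar_medium [(0.55, array([0.443 , 0.1888, 0.0634]), np.float64(0.87))]
top bar_long [(0.54, array([ 0.5633,  0.2388, -0.5229]), np.float64(0.92))]
```

>>> step_arm([
  [5, [-0.4, -1.6, -4], [0, 0, 0.1]],
  [5, [-0.5, -1.6, -4], [0, 0, 0.1]],
  [5, [-0.5, -1.6, -4], [0, 0, 0.1]],
  [5, [-0.5, -1.6, -4], [0, 0, 0]],
  [5, [-0.5, -1.6, -4], [0, 0, 0]],
  [5, [0, 0, -2], [0, 0, 0]],
  [5, [0, 0, 0], [0, 0, 0]],
])

```text
clock: 4.4
ee_pos: [0.4392, 0.1873, 0.1122]
orientation: [[-0.999, -0.042, -0.005], [-0.042, 0.999, -0.003], [0.005, -0.003, -1.0]]
wrist_force: [-0.1, -0.9, 0.4]
finger_gap: 0.0501
grip_force: 0.0
```

>>> step_arm([
  [5, [0, 0.1, -3], [0, 0, 0.018]],
  [5, [0, 0, -3], [0, 0, 0]],
  [5, [0, 0, -2.5], [0, 0, 0]],
  [5, [0, 0, -1.4], [0, 0, 0]],
  [5, [0, 0, 0], [0, 0, 0]],
  [0, [0, 0, 0], [0, 0, 0]],
  [0, [0, 0, 0], [0, 0, 0]],
  [0, [0, 0, 0], [0, 0, 0]],
  [0, [0, 0, 0], [0, 0, 0]],
  [0, [0, 0, 0], [0, 0, 0]],
])

```text
clock: 5.4
ee_pos: [0.4418, 0.1901, 0.0165]
orientation: [[-0.998, -0.061, 0.001], [-0.061, 0.998, 0.001], [-0.001, 0.001, -1.0]]
wrist_force: [-0.7, 0.9, 6.0]
finger_gap: 0.0213
grip_force: 30.0
```

>>> step_arm([
  [0, [0, 0, 1], [0, 0, 0]],
  [0, [0, 0, 3], [0, 0, 0]],
  [0, [0, 0, 4], [0, 0, 0]],
  [0, [0.5, -1, 4], [0, 0, 0]],
  [0, [1.5, -3, 4], [0, 0, 0]],
  [0, [1.5, -4, 3], [0, 0, 0]],
  [0, [1.5, -4, 3], [0, 0, 0]],
  [0, [1.5, -4, 3], [0, 0, 0]],
  [0, [1.5, -4, 2], [0, 0, 0]],
  [0, [1.5, -3, 2], [0, 0, 0]],
  [0, [1.5, -2, 0], [0, 0, 0]],
  [0, [0, 0, 0], [0, 0, 0]],
  [0, [0, 0, 0], [0, 0, 0]],
  [0, [0, 0, 0], [0, 0, 0]],
])

```text
clock: 6.8
ee_pos: [0.5477, -0.0527, 0.2998]
orientation: [[-0.998, -0.063, -0.001], [-0.063, 0.998, 0.001], [0.001, 0.001, -1.0]]
wrist_force: [-0.5, 0.3, -0.8]
finger_gap: 0.0216
grip_force: 30.0
```

```bash
python3 - <<'E'
from h import *
n='wrist'
im,s=snap(n,'w2.png');print(s['ee_pos'],s['finger_gap'],np.round(s['wrist_force'],1))
for t,L,x0 in [('row_medium',.098,(.573,-.017,.06)),('row_short',.078,(.573,-.069,.06)),('row_long',.118,(.573,-.121,.06))]:
    print(t,find(n,s,t,L,.04,.030,.039,x0))
for t in ['warmer','guard','bar_medium']:
    for d in r.trace(t,n)[:3]: print(t,round(d['p'],2),d['at'],d['region'].sum(),rect(n,s,d['region'],.03))
E
```

```text
[ 0.54774327 -0.0526599   0.29975915] 0.02159624410954963 [-0.5  0.3 -0.8]
row_medium [(0.61, array([ 0.5709, -0.0127,  0.0651]), np.float64(0.8))]
row_short [(0.69, array([ 0.5722, -0.0665, -0.0017]), np.float64(0.48))]
row_long [(0.93, array([ 0.5751, -0.118 ,  0.0435]), np.float64(0.96))]
warmer 0.87 [230.1, 173.3] 13919 ((571.7764892578125, -140.99322509765625), (167.0694580078125, 327.4485168457031), 2.1589202880859375)
warmer 0.2 [274.1, 180.7] 2207 ((577.5106811523438, -118.81379699707031), (122.45203399658203, 43.93956756591797), 2.905977725982666)
guard 0.88 [193.1, 184.7] 6869 ((573.7879028320312, -242.34933471679688), (166.02943420410156, 125.16519165039062), 3.457503080368042)
bar_medium 0.97 [323.0, 237.8] 4625 ((677.947265625, -43.74764633178711), (225.6739044189453, 59.43119430541992), 3.6155145168304443)
```

View pics/w2.png

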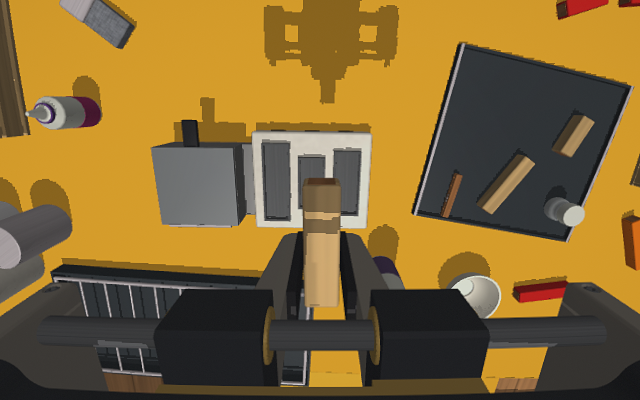

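The bar is held, seen at (320,240). The pans are at (275,180) long, (312,180) short and (347,180) medium, with the deck corners at about (252,132), (370,133), (366,227), (257,226). I'll use the corners to fix the warmer's frame.

```bash
python3 - <<'E'
from h import *
n='wrist';s=r.state()
C=ray(n,s,[(252,132),(370,133),(366.5,227.5),(257,226)],.030);print(np.round(C,4))
c=C.mean(0);print(c, 'yaw',np.arctan2(*(C[2]+C[3]-C[0]-C[1])[[1,0]]),np.arctan2(*((C[1]+C[2]-C[0]-C[3])[[0,1]]*[-1,1])))
im=cv2.imread('pics/w2.png');g=cv2.cvtColor(im,cv2.COLOR_BGR2HSV)
m=((g[...,1]<60)&(g[...,2]>150)).astype(np.uint8)
m[:120]=0;m[235:]=0;m[:,:246]=0;m[:,380:]=0
P=ray(n,s,np.argwhere(m)[:,::-1],.030)[:,:2]*1000
print(cv2.minAreaRect(P.astype(np.float32)),m.sum())
# gripped bar: yaw/end check
d=r.trace('bar_medium',n)[0]['region'];ys=np.nonzero(d)[0];print(ys.min(),ys.max())
M=np.array(s['orientation']);T=np.array(s['ee_pos'])
for dx in(-.006,0,.006):
  for z in (-.0125,.0095): # bar bottom/top rel to tip, world z
    print(dx,z,proj(n,s,[T+M@np.array([a*.04+dx,b,-z]) for a in(1,-1) for b in(-.011,.011)]).round(0).tolist())
E
```

```text
[[ 0.505  -0.156   0.03  ]
 [ 0.4959  0.0134  0.03  ]
 [ 0.6418  0.0238  0.03  ]
 [ 0.6501 -0.1486  0.03  ]]
[ 0.57319619 -0.06683693  0.03      ] yaw 0.061199096334766084 0.050684317030449566
((573.6763305664062, -67.00318145751953), (147.28323364257812, 173.34506225585938), 2.7656610012054443) 4468
178 306
-0.006 -0.0125 [[304.0, 190.0], [339.0, 190.0], [306.0, 299.0], [337.0, 299.0]]
-0.006 0.0095 [[302.0, 200.0], [341.0, 200.0], [304.0, 320.0], [339.0, 320.0]]
0 -0.0125 [[304.0, 180.0], [339.0, 180.0], [306.0, 291.0], [337.0, 291.0]]
0 0.0095 [[302.0, 190.0], [342.0, 190.0], [304.0, 312.0], [339.0, 312.0]]
0.006 -0.0125 [[304.0, 171.0], [339.0, 171.0], [306.0, 284.0], [337.0, 284.0]]
0.006 0.0095 [[301.0, 179.0], [342.0, 179.0], [304.0, 304.0], [339.0, 304.0]]
```

>>> step_arm([
  [0, [0.6, 1, -3.5], [0, 0, 0]],
  [0, [0.6, 1, -4], [0, 0, -0.01]],
  [0, [0.6, 1, -4], [0, 0, 0]],
  [0, [0.75, 0.8, -4], [0, 0, 0]],
  [0, [0, 0, -4], [0, 0, 0]],
  [0, [0, 0, -3], [0, 0, 0]],
  [0, [0, 0, 0], [0, 0, 0]],
  [0, [0, 0, 0], [0, 0, 0]],
])

```text
clock: 8.0
ee_pos: [0.5743, -0.0162, 0.0755]
orientation: [[-0.999, -0.051, -0.0], [-0.051, 0.999, -0.0], [0.0, -0.0, -1.0]]
wrist_force: [0.3, -1.5, 0.3]
finger_gap: 0.0215
grip_force: 30.0
```

>>> step_arm([
  [0, [-0.1, 0.1, -1.6], [0, 0, 0]],
  [0, [0, 0, -1.2], [0, 0, 0]],
  [0, [0, 0, 0], [0, 0, 0]],
  [0, [0, 0, 0], [0, 0, 0]],
])

```text
clock: 8.4
ee_pos: [0.5737, -0.0151, 0.048]
orientation: [[-0.999, -0.051, 0.001], [-0.051, 0.999, 0.0], [-0.001, 0.0, -1.0]]
wrist_force: [-0.2, 0.7, -0.7]
finger_gap: 0.0219
grip_force: 30.0
```

>>> step_arm([
  [2.8, [0, 0, 0], [0, 0, 0]],
  [3.4, [0, 0, 0], [0, 0, 0]],
  [3.4, [0, 0, 0], [0, 0, 0]],
  [3.4, [0, 0, 2], [0, 0, 0]],
  [3.4, [0, 0, 4], [0, 0, 0]],
  [4, [0, 0, 4], [0, 0, 0]],
  [5, [-0.5, 2, 4], [0, 0, 0]],
  [5, [-1, 3, 3], [0, 0, 0]],
  [5, [-1, 3.5, 2], [0, 0, 0]],
  [5, [-1, 3, 0], [0, 0, 0]],
  [5, [0, 0, 0], [0, 0, 0]],
  [5, [0, 0, 0], [0, 0, 0]],
  [5, [0, 0, 0], [0, 0, 0]],
])

```text
clock: 9.7
ee_pos: [0.5383, 0.0986, 0.2369]
orientation: [[-0.999, -0.049, -0.0], [-0.049, 0.999, -0.001], [0.0, -0.001, -1.0]]
wrist_force: [0.1, -0.8, 0.3]
finger_gap: 0.05
grip_force: 0.0
```

```bash
cat > look.py <<'E'
from h import *
import sys
n='wrist';im,s=snap(n,sys.argv[1]);print(np.round(s['ee_pos'],4),'c',s['clock'])
B=dict(short=.06,medium=.08,long=.1)
pan=dict(short=(.5733,-.0665,.05),medium=(.571,-.0145,.05),long=(.576,-.1185,.05))
tray=dict(short=(.4785,.3278,-.354),long=(.561,.238,-.506),medium=(.44,.19,.06))
for k in B:
    for z,x in ((.033,pan[k]),(.004,tray[k])):
        print('bar',k,z,find(n,s,'bar_'+k,B[k],.022,z,z+.022,x))
    print('row',k,find(n,s,'row_'+k,B[k]+.018,.04,.030,.039,pan[k]))
E
python3 look.py w3.png
```

```text
[0.5383 0.0986 0.2369] c 9.7
bar short 0.033 []
bar short 0.004 [(0.77, array([ 0.4778,  0.3282, -0.3862]), np.float64(0.92))]
row short [(0.82, array([ 0.5728, -0.0664,  0.048 ]), np.float64(0.98))]
bar medium 0.033 [(0.87, array([ 0.5711, -0.0146,  0.067 ]), np.float64(0.95))]
bar medium 0.004 []
row medium [(0.56, array([ 0.5707, -0.014 ,  0.0512]), np.float64(0.36))]
bar long 0.033 []
bar long 0.004 []
row long [(0.56, array([ 0.576 , -0.1182,  0.0411]), np.float64(0.97))]
```

>>> step_arm([
  [5, [-0.8, 3, 0], [0, 0, -0.1]],
  [5, [-0.9, 3.5, 0], [0, 0, -0.1]],
  [5, [-0.9, 3.5, 0], [0, 0, -0.1]],
  [5, [-0.9, 3.5, -1], [0, 0, -0.12]],
  [5, [-0.9, 3.5, -2], [0, 0, 0]],
  [5, [-0.9, 3.5, -3.5], [0, 0, 0]],
  [5, [-0.7, 2.4, -4], [0, 0, 0]],
  [5, [0, 0, -4], [0, 0, 0]],
  [5, [0, 0, -2], [0, 0, 0]],
  [5, [0, 0, 0], [0, 0, 0]],
  [5, [0, 0, 0], [0, 0, 0]],
])

```text
clock: 11.3
ee_pos: [0.4786, 0.3288, 0.0727]
orientation: [[-0.933, 0.361, 0.0], [0.361, 0.933, -0.0], [-0.0, 0.0, -1.0]]
wrist_force: [-0.5, 0.8, 0.5]
finger_gap: 0.0501
grip_force: 0.0
```

>>> step_arm([
  [5, [0, -0.05, -2.5], [0, 0, 0]],
  [5, [0, 0, -2.2], [0, 0, 0]],
  [5, [0, 0, -1.2], [0, 0, 0]],
  [5, [0, 0, 0], [0, 0, 0]],
  [0, [0, 0, 0], [0, 0, 0]],
  [0, [0, 0, 0], [0, 0, 0]],
  [0, [0, 0, 0], [0, 0, 0]],
  [0, [0, 0, 0], [0, 0, 0]],
  [0, [0, 0, 0], [0, 0, 0]],
])

```text
clock: 12.2
ee_pos: [0.4786, 0.3287, 0.0141]
orientation: [[-0.933, 0.361, 0.001], [0.361, 0.933, 0.001], [-0.001, 0.001, -1.0]]
wrist_force: [-0.5, -1.1, 5.7]
finger_gap: 0.0219
grip_force: 30.0
```

>>> step_arm([
  [0, [0, 0, 1.5], [0, 0, 0]],
  [0, [0, 0, 3.5], [0, 0, 0]],
  [0, [0, -1, 4], [0, 0, 0]],
  [0, [0.6, -2.5, 3], [0, 0, 0.05]],
  [0, [1, -4, 2], [0, 0, 0.1]],
  [0, [1, -4, 0], [0, 0, 0.1]],
  [0, [1, -4, 0], [0, 0, 0.1]],
  [0, [1, -4, 0], [0, 0, 0.07]],
  [0, [1, -4, 0], [0, 0, 0]],
  [0, [1, -4, 0], [0, 0, 0]],
  [0, [1, -4, 0], [0, 0, 0]],
  [0, [1, -4, -1], [0, 0, 0]],
  [0, [0.8, -4, -2], [0, 0, 0]],
  [0, [0, 0, -3], [0, 0, 0]],
  [0, [0, 0, 0], [0, 0, 0]],
  [0, [0, 0, 0], [0, 0, 0]],
  [0, [0, 0, 0], [0, 0, 0]],
])

```text
clock: 13.9
ee_pos: [0.5731, -0.0655, 0.0949]
orientation: [[-0.999, -0.053, 0.002], [-0.053, 0.999, 0.001], [-0.002, 0.0, -1.0]]
wrist_force: [-0.3, 0.3, 0.3]
finger_gap: 0.0215
grip_force: 30.0
```

>>> step_arm([
  [0, [0, -0.1, -2], [0, 0, 0]],
  [0, [0, 0, -2], [0, 0, 0]],
  [0, [0, 0, -0.9], [0, 0, 0]],
  [0, [0, 0, 0], [0, 0, 0]],
  [0, [0, 0, 0], [0, 0, 0]],
  [2.8, [0, 0, 0], [0, 0, 0]],
  [3.3, [0, 0, 0], [0, 0, 0]],
  [3.3, [0, 0, 0], [0, 0, 0]],
  [3.3, [0, 0, 2], [0, 0, 0]],
  [3.3, [0, 0, 4], [0, 0, 0]],
  [4, [0, 0, 4], [0, 0, 0]],
  [5, [0, 2, 4], [0, 0, 0]],
  [5, [0, 3.5, 3], [0, 0, 0]],
  [5, [0, 4, 2], [0, 0, 0]],
  [5, [0, 4, 0], [0, 0, 0]],
  [5, [-0.5, 4, 0], [0, 0, 0]],
  [5, [-1, 2, 0], [0, 0, 0]],
  [5, [0, 0, 0], [0, 0, 0]],
  [5, [0, 0, 0], [0, 0, 0]],
  [5, [0, 0, 0], [0, 0, 0]],
])

```text
clock: 15.9
ee_pos: [0.5577, 0.1254, 0.2345]
orientation: [[-0.999, -0.049, 0.001], [-0.049, 0.999, -0.001], [-0.001, -0.001, -1.0]]
wrist_force: [-0.4, -0.3, -0.1]
finger_gap: 0.0501
grip_force: 0.0
```

```bash
python3 look.py w4.png
```

```text
[0.5577 0.1254 0.2345] c 15.9
bar short 0.033 [(0.78, array([ 0.5722, -0.067 ,  0.0217]), np.float64(0.88))]
bar short 0.004 []
row short [(0.71, array([ 0.5731, -0.0648,  0.0539]), np.float64(0.43)), (0.16, array([ 0.5827, -0.0713, -0.0313]), np.float64(0.58))]
bar medium 0.033 [(0.84, array([ 0.5709, -0.0149,  0.0282]), np.float64(0.89))]
bar medium 0.004 []
row medium [(0.87, array([ 0.5704, -0.014 ,  0.0518]), np.float64(0.41))]
bar long 0.033 []
bar long 0.004 [(0.89, array([ 0.5588,  0.2393, -0.5286]), np.float64(0.94))]
row long [(0.76, array([ 0.5758, -0.1179,  0.0465]), np.float64(0.96))]
```

>>> step_arm([
  [5, [0, 2, 0], [0, 0, -0.12]],
  [5, [0, 3, -1], [0, 0, -0.12]],
  [5, [0, 3, -2], [0, 0, -0.12]],
  [5, [0, 2.3, -3], [0, 0, -0.12]],
  [5, [0.2, 1, -4], [0, 0, -0.085]],
  [5, [0, 0, -4], [0, 0, 0]],
  [5, [0, 0, -2.3], [0, 0, 0]],
  [5, [0, 0, 0], [0, 0, 0]],
  [5, [0, 0, 0], [0, 0, 0]],
])

```text
clock: 17.3
ee_pos: [0.5595, 0.2403, 0.0717]
orientation: [[-0.871, 0.492, 0.0], [0.492, 0.871, -0.0], [-0.0, -0.0, -1.0]]
wrist_force: [0.7, 0.1, -0.4]
finger_gap: 0.05
grip_force: 0.0
```

>>> step_arm([
  [5, [0.05, -0.15, -2.5], [0, 0, 0]],
  [5, [0, 0, -2.2], [0, 0, 0]],
  [5, [0, 0, -1.1], [0, 0, 0]],
  [5, [0, 0, 0], [0, 0, 0]],
  [0, [0, 0, 0], [0, 0, 0]],
  [0, [0, 0, 0], [0, 0, 0]],
  [0, [0, 0, 0], [0, 0, 0]],
  [0, [0, 0, 0], [0, 0, 0]],
  [0, [0, 0, 0], [0, 0, 0]],
])

```text
clock: 18.2
ee_pos: [0.5601, 0.2391, 0.0142]
orientation: [[-0.871, 0.492, 0.001], [0.492, 0.871, 0.001], [-0.001, 0.001, -1.0]]
wrist_force: [-1.1, 0.2, 5.5]
finger_gap: 0.0216
grip_force: 30.0
```

>>> step_arm([
  [0, [0, 0, 1.5], [0, 0, 0]],
  [0, [0, 0, 3.5], [0, 0, 0]],
  [0, [0, -1, 4], [0, 0, 0]],
  [0, [0, -2.5, 3], [0, 0, 0.1]],
  [0, [0.1, -4, 2], [0, 0, 0.12]],
  [0, [0.2, -4, 0], [0, 0, 0.12]],
  [0, [0.2, -4, 0], [0, 0, 0.12]],
  [0, [0.2, -4, 0], [0, 0, 0.1]],
  [0, [0.2, -4, 0], [0, 0, 0]],
  [0, [0.2, -4, 0], [0, 0, 0]],
  [0, [0.2, -4, 0], [0, 0, 0]],
  [0, [0.2, -3, -1], [0, 0, 0]],
  [0, [0.1, -1.2, -2], [0, 0, 0]],
  [0, [0, 0, -3], [0, 0, 0]],
  [0, [0, 0, 0], [0, 0, 0]],
  [0, [0, 0, 0], [0, 0, 0]],
  [0, [0, 0, 0], [0, 0, 0]],
])

```text
clock: 19.9
ee_pos: [0.5767, -0.1179, 0.095]
orientation: [[-0.999, -0.047, 0.002], [-0.047, 0.999, -0.0], [-0.002, -0.0, -1.0]]
wrist_force: [-0.4, -0.5, -0.3]
finger_gap: 0.0218
grip_force: 30.0
```

>>> step_arm([
  [0, [-0.05, -0.05, -2], [0, 0, 0]],
  [0, [0, 0, -2], [0, 0, 0]],
  [0, [0, 0, -0.9], [0, 0, 0]],
  [0, [0, 0, 0], [0, 0, 0]],
  [0, [0, 0, 0], [0, 0, 0]],
  [2.8, [0, 0, 0], [0, 0, 0]],
  [3.3, [0, 0, 0], [0, 0, 0]],
  [3.3, [0, 0, 0], [0, 0, 0]],
  [3.3, [0, 0, 2], [0, 0, 0]],
  [3.3, [0, 0, 4], [0, 0, 0]],
  [3.3, [0, 0, 4], [0, 0, 0]],
  [4, [0, 0, 4], [0, 0, 0]],
  [4, [0, 0, 3], [0, 0, 0]],
  [4, [0, 0, 3], [0, 0, 0]],
  [4, [0, 0, 0], [0, 0, 0]],
  [4, [0, 0, 0], [0, 0, 0]],
  [4, [0, 0, 0], [0, 0, 0]],
])

```text
clock: 21.6
ee_pos: [0.5744, -0.1185, 0.2432]
orientation: [[-0.999, -0.046, -0.002], [-0.046, 0.999, 0.0], [0.002, 0.0, -1.0]]
wrist_force: [-0.4, -0.0, 0.2]
finger_gap: 0.0398
grip_force: 0.0
```

```bash
python3 look.py w5.png; python3 - <<'E'
from h import *
s=r.state();n='wrist'
# warmer frame: deck centre is warmer (0,.075); yaw .05
w=lambda x,y,z:[.5733+ (x*np.cos(.05)-(y-.075)*np.sin(.05)), -.0666+x*np.sin(.05)+(y-.075)*np.cos(.05), z]
for k,p in dict(tab=(-.080,-.085,.0665),hinge=(.056,-.085,.0625),dial=(0,-.085,.049)).items(): print(k,np.round(w(*p),4))
im=cv2.imread('pics/w5.png')
for c in [(-.056,-.141),(-.056,-.029),(.056,-.141),(.056,-.029)]: cv2.circle(im,tuple(int(v) for v in proj(n,s,[w(*c,.067)])[0]),2,(0,0,255),-1)
cv2.circle(im,tuple(int(v) for v in proj(n,s,[w(-.080,-.085,.0665)])[0]),2,(0,255,0),-1)
cv2.imwrite('pics/w5m.png',im)
for d in r.trace('guard',n)[:1]: print(d['p'],fit(n,s,d['region'],.112,.112,.0,.067,w(0,-.085,0)[:2]+[.05]))
E
```

```text
[ 0.5744 -0.1185  0.2432] c 21.6
bar short 0.033 [(0.95, array([ 0.5712, -0.0674,  0.0664]), np.float64(0.89))]
bar short 0.004 []
row short [(0.59, array([ 0.5732, -0.0657,  0.0763]), np.float64(0.46))]
bar medium 0.033 [(0.68, array([ 0.5712, -0.0159,  0.0756]), np.float64(0.94))]
bar medium 0.004 []
row medium [(0.85, array([ 0.5709, -0.0144,  0.0551]), np.float64(0.43))]
bar long 0.033 [(0.93, array([ 0.5751, -0.1187,  0.0213]), np.float64(0.95))]
bar long 0.004 []
row long [(0.79, array([ 0.576 , -0.1177,  0.0483]), np.float64(0.45))]
tab [ 0.5014 -0.2304  0.0665]
hinge [ 0.6372 -0.2236  0.0625]
dial [ 0.5813 -0.2264  0.049 ]
0.63 (array([ 0.5855, -0.2279,  0.0387]), np.float64(0.87))
```

View pics/w5m.png

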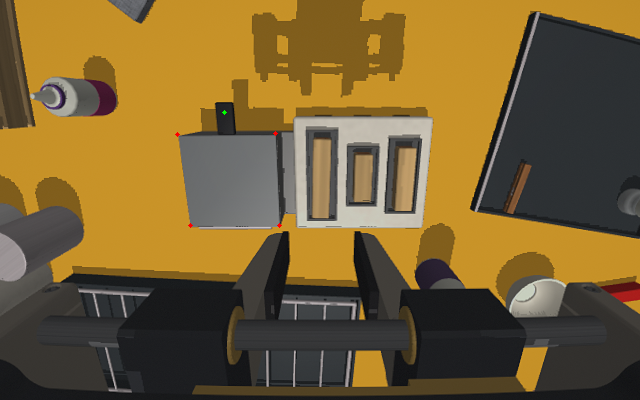

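The three bars lie in their pans at (321,175), (363,175) and (403,175), and the projected guard corners and tab point fall right on the guard. Now the guard tab.

>>> step_arm([
  [4, [-2, -3, 0], [0, 0, 0]],
  [4, [-2.3, -4, -1], [0, 0, 0]],
  [4, [-2, -3.2, -3], [0, 0, 0]],
  [4, [-1, -1, -4], [0, 0, 0]],
  [4, [0, 0, -4], [0, 0, 0]],
  [4, [0, 0, -3], [0, 0, 0]],
  [4, [0, 0, 0], [0, 0, 0]],
  [4, [0, 0, 0], [0, 0, 0]],
  [4, [0, 0, 0], [0, 0, 0]],
])

```text
clock: 23.05
ee_pos: [0.5036, -0.2312, 0.0962]
orientation: [[-0.999, -0.046, 0.003], [-0.046, 0.999, -0.001], [-0.003, -0.001, -1.0]]
wrist_force: [-0.1, 0.1, -0.2]
finger_gap: 0.0398
grip_force: 0.0
```

>>> step_arm([
  [4, [-0.2, 0.1, -2], [0, 0, 0]],
  [4, [0, 0, -2], [0, 0, 0]],
  [4, [0, 0, -0.8], [0, 0, 0]],
  [4, [0, 0, 0], [0, 0, 0]],
  [0, [0, 0, 0], [0, 0, 0]],
  [0, [0, 0, 0], [0, 0, 0]],
  [0, [0, 0, 0], [0, 0, 0]],
  [0, [0, 0, 0], [0, 0, 0]],
  [0, [0, 0, 0], [0, 0, 0]],
])

```text
clock: 23.95
ee_pos: [0.5009, -0.2298, 0.0471]
orientation: [[-0.999, -0.046, 0.001], [-0.046, 0.999, -0.0], [-0.001, -0.0, -1.0]]
wrist_force: [-0.9, 1.9, 6.2]
finger_gap: 0.0194
grip_force: 30.0
```

```bash
python3 - <<'E'
import numpy as np
a0=np.arctan2(.004,.136);R=np.hypot(.136,.004)
th=np.r_[0:1.8001:.15]
u=-R*np.cos(a0+th);z=R*np.sin(a0+th)
d=np.diff(np.c_[u*np.cos(.05),u*np.sin(.05),z],axis=0)*100
print(np.round(d,2).tolist())
E
```

```text
[[0.21, 0.01, 2.03], [0.51, 0.03, 1.97], [0.8, 0.04, 1.87], [1.07, 0.05, 1.73], [1.32, 0.07, 1.55], [1.54, 0.08, 1.34], [1.72, 0.09, 1.09], [1.86, 0.09, 0.82], [1.96, 0.1, 0.54], [2.02, 0.1, 0.24], [2.04, 0.1, -0.07], [2.0, 0.1, -0.37]]
```

>>> step_arm([
  [0, [0.1, 0, 1], [0, 0, 0]],
  [0, [0.11, 0.01, 1.03], [0, 0, 0]],
  [0, [0.25, 0.01, 1], [0, 0, 0]],
  [0, [0.26, 0.02, 0.97], [0, 0, 0]],
  [0, [0.4, 0.02, 0.94], [0, 0, 0]],
  [0, [0.4, 0.02, 0.93], [0, 0, 0]],
  [0, [0.53, 0.02, 0.87], [0, 0, 0]],
  [0, [0.54, 0.03, 0.86], [0, 0, 0]],
  [0, [0, 0, 0], [0, 0, 0]],
  [0, [0, 0, 0], [0, 0, 0]],
])

```text
clock: 24.95
ee_pos: [0.5256, -0.2285, 0.1224]
orientation: [[-0.999, -0.046, -0.001], [-0.046, 0.999, 0.0], [0.001, 0.0, -1.0]]
wrist_force: [-2.3, -0.9, 1.3]
finger_gap: 0.0195
grip_force: 30.0
```

>>> step_arm([
  [0, [0.66, 0.03, 0.78], [0, 0, 0]],
  [0, [0.66, 0.04, 0.77], [0, 0, 0]],
  [0, [0.77, 0.04, 0.67], [0, 0, 0]],
  [0, [0.77, 0.04, 0.67], [0, 0, 0]],
  [0, [0.86, 0.04, 0.55], [0, 0, 0]],
  [0, [0.86, 0.05, 0.54], [0, 0, 0]],
  [0, [0.93, 0.04, 0.41], [0, 0, 0]],
  [0, [0.93, 0.05, 0.41], [0, 0, 0]],
  [0, [0.98, 0.05, 0.27], [0, 0, 0]],
  [0, [0.98, 0.05, 0.27], [0, 0, 0]],
  [0, [1.01, 0.05, 0.12], [0, 0, 0]],
  [0, [1.01, 0.05, 0.12], [0, 0, 0]],
  [0, [1.02, 0.05, -0.03], [0, 0, 0]],
  [0, [1.02, 0.05, -0.04], [0, 0, 0]],
  [0, [1, 0.05, -0.18], [0, 0, 0]],
  [0, [1, 0.05, -0.19], [0, 0, 0]],
  [0, [0, 0, 0], [0, 0, 0]],
  [0, [0, 0, 0], [0, 0, 0]],
])

```text
clock: 26.75
ee_pos: [0.6729, -0.2213, 0.1743]
orientation: [[-0.999, -0.046, 0.004], [-0.046, 0.999, -0.001], [-0.004, -0.001, -1.0]]
wrist_force: [0.9, -3.5, 4.8]
finger_gap: 0.0199
grip_force: 30.0
```

>>> step_arm([
  [3, [0, 0, 0], [0, 0, 0]],
  [5, [0, 0, 0], [0, 0, 0]],
  [5, [0, 0, 0], [0, 0, 0]],
  [5, [0, 0, 2], [0, 0, 0]],
  [5, [0, 0, 3], [0, 0, 0]],
  [5, [0, 0, 4], [0, 0, 0]],
  [5, [-3, 0, 2], [0, 0, 0]],
  [5, [-4, 0, 0], [0, 0, 0]],
  [4, [-3, 0, 0], [0, 0, 0]],
  [2, [-1, 0, 0], [0, 0, 0]],
  [0, [0, 0, 0], [0, 0, 0]],
  [0, [0, 0, 0], [0, 0, 0]],
  [0, [0, 0, 0], [0, 0, 0]],
  [0, [0, 0, 0], [0, 0, 0]],
  [0, [0, 0, 0], [0, 0, 0]],
])

```text
clock: 28.25
ee_pos: [0.5612, -0.221, 0.2832]
orientation: [[-0.999, -0.047, -0.001], [-0.047, 0.999, -0.0], [0.001, -0.0, -1.0]]
wrist_force: [0.1, 0.8, -0.1]
finger_gap: 0.0
grip_force: 0.0
```

```bash
cat > dial.py <<'E'
from h import *
import sys
n='wrist';im,s=snap(n,sys.argv[1]);print(np.round(s['ee_pos'],4),'c',s['clock'])
for d in r.trace('dial',n)[:3]:
    print(round(d['p'],2),np.round(d['at']),d['region'].sum(),rect(n,s,d['region'],.056))
    if d['region'].sum()<6000:
        for a in(0,-.4,-.8,-1.2): print(a,fit(n,s,d['region'],.042,.014,.024,.056,(.5813,-.2264,.05+a)))
E
python3 dial.py w6.png
```

```text
[ 0.5612 -0.221   0.2832] c 28.25
0.77 [318. 181.] 670 ((574.0436401367188, -224.4437255859375), (42.7836799621582, 36.783836364746094), 36.251522064208984)
0 (array([ 0.5793, -0.2282,  0.2662]), np.float64(0.52))
-0.4 (array([ 0.5806, -0.2231, -0.3034]), np.float64(0.51))
-0.8 (array([ 0.5802, -0.2242, -0.694 ]), np.float64(0.49))
-1.2 (array([ 0.5763, -0.2246, -1.7245]), np.float64(0.56))
```

View pics/w6.png

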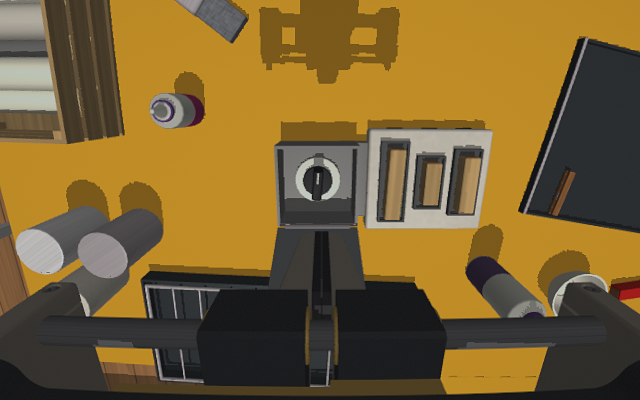

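The guard stands open beyond the well, and the dial is at (318,181) with its grip bar nearly along x. The closed fingertips are around (322,232). I'll enlarge to get the dial angle and fingertip width.

```bash
python3 - <<'E'
from h import *
im=cv2.imread('pics/w6.png');n='wrist';s=r.state()
c=im[135:260,250:390].copy()
cv2.imwrite('pics/w6c.png',cv2.resize(c,None,fx=4.5,fy=4.5,interpolation=cv2.INTER_CUBIC))
M=np.array(s['orientation']);T=np.array(s['ee_pos'])
print('tip px',proj(n,s,[T+M@np.array([x,y,0]) for x in(.01,-.01) for y in(-.01,.01)]).round(1).tolist())
print('dial ctr px',proj(n,s,[[.5813,-.2264,.026],[.5813,-.2264,.056]]).round(1).tolist())
E
```

```text
tip px [[305.2, 232.9], [337.9, 232.9], [305.7, 262.1], [337.3, 262.1]]
dial ctr px [[317.0, 181.4], [316.7, 186.6]]
```

View pics/w6c.png

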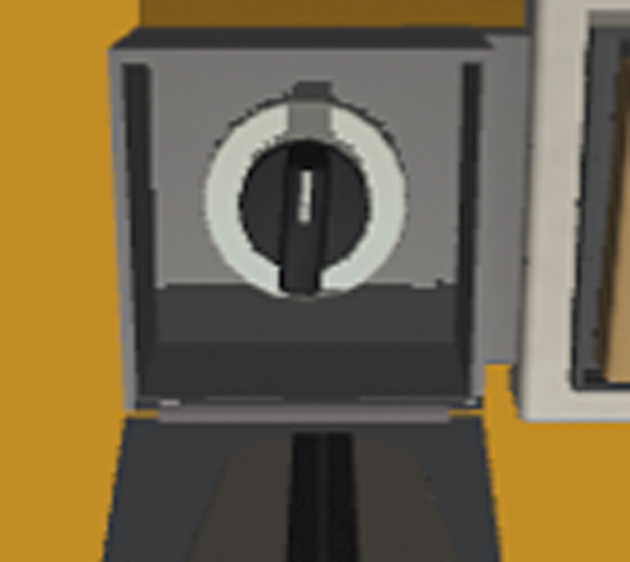

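The dial reads about 0.07 rad from its start. A gripper body turned across would hit the open guard, so I'll push the dial round with closed fingertips, keeping the tool orientation fixed.

>>> step_arm([
  [0, [1.5, 1, -2], [0, 0, 0]],
  [0, [1.5, 1, -4], [0, 0, 0]],
  [0, [1.27, 0.28, -4], [0, 0, 0]],
  [0, [0, 0, -4], [0, 0, 0]],
  [0, [0, 0, -3.5], [0, 0, 0]],
  [0, [0, 0, -2.5], [0, 0, 0]],
  [0, [0, 0, 0], [0, 0, 0]],
  [0, [0, 0, 0], [0, 0, 0]],
  [0, [0, 0, 0], [0, 0, 0]],
])

```text
clock: 29.25
ee_pos: [0.6047, -0.1988, 0.0856]
orientation: [[-0.999, -0.046, 0.003], [-0.046, 0.999, -0.001], [-0.003, -0.001, -1.0]]
wrist_force: [0.0, 0.5, 0.4]
finger_gap: 0.0006
grip_force: 0.0
```

>>> step_arm([
  [0, [-0.05, 0.05, -2], [0, 0, 0]],
  [0, [0, 0, -2], [0, 0, 0]],
  [0, [0, 0, -1.2], [0, 0, 0]],
  [0, [0, 0, 0], [0, 0, 0]],
  [0, [0, 0, 0], [0, 0, 0]],
])

```text
clock: 29.75
ee_pos: [0.6036, -0.1981, 0.0328]
orientation: [[-0.999, -0.046, 0.001], [-0.046, 0.999, -0.0], [-0.001, -0.0, -1.0]]
wrist_force: [-0.2, -0.3, 0.3]
finger_gap: 0.0005
grip_force: 0.0
```

>>> step_arm([
  [0, [0.03, -0.3, 0], [0, 0, 0]],
  [0, [0.03, -0.3, 0], [0, 0, 0]],
  [0, [0.08, -0.2, 0], [0, 0, 0]],
  [0, [0.08, -0.22, 0], [0, 0, 0]],
  [0, [0.02, -0.27, 0], [0, 0, 0]],
  [0, [0.01, -0.27, 0], [0, 0, 0]],
  [0, [-0.05, -0.2, 0], [0, 0, 0]],
  [0, [-0.05, -0.2, 0], [0, 0, 0]],
  [0, [-0.1, -0.17, 0], [0, 0, 0]],
  [0, [-0.1, -0.18, 0], [0, 0, 0]],
  [0, [0, 0, 0], [0, 0, 0]],
  [0, [0, 0, 0], [0, 0, 0]],
])

```text
clock: 30.95
ee_pos: [0.6023, -0.2218, 0.0318]
orientation: [[-0.999, -0.046, 0.0], [-0.046, 0.999, -0.001], [-0.0, -0.001, -1.0]]
wrist_force: [2.5, 0.3, 1.8]
finger_gap: 0.0003
grip_force: 1.0
```

>>> step_arm([
  [0, [-0.13, -0.14, 0], [0, 0, 0]],
  [0, [-0.14, -0.14, 0], [0, 0, 0]],
  [0, [-0.1, -0.03, 0], [0, 0, 0]],
  [0, [-0.1, 0, 0], [0, 0, 0]],
  [0, [0, 0, 0], [0, 0, 0]],
  [0, [0, 0, 0], [0, 0, 0]],
  [0, [0, 0, 0], [0, 0, 0]],
])

```text
clock: 31.65
ee_pos: [0.6003, -0.2234, 0.0321]
orientation: [[-0.999, -0.047, 0.005], [-0.047, 0.999, -0.001], [-0.005, -0.001, -1.0]]
wrist_force: [8.3, 1.7, -2.3]
finger_gap: 0.0005
grip_force: 4.1
```

>>> step_arm([
  [0, [0.5, 0.3, 0], [0, 0, 0]],
  [0, [0.3, 0.5, 0], [0, 0, 0]],
  [0, [0, 0.3, 0], [0, 0, 0]],
  [0, [0, 0, 2], [0, 0, 0]],
  [0, [0, 0, 4], [0, 0, 0]],
  [0, [0, 0, 4], [0, 0, 0]],
  [0, [-1, 0, 4], [0, 0, 0]],
  [0, [-2, -1, 4], [0, 0, 0]],
  [0, [-2, -1, 4], [0, 0, 0]],
  [0, [0, 0, 3], [0, 0, 0]],
  [0, [0, 0, 0], [0, 0, 0]],
  [0, [0, 0, 0], [0, 0, 0]],
  [0, [0, 0, 0], [0, 0, 0]],
])

```text
clock: 32.95
ee_pos: [0.5548, -0.2324, 0.2801]
orientation: [[-0.999, -0.047, -0.003], [-0.047, 0.999, 0.001], [0.003, 0.001, -1.0]]
wrist_force: [0.1, -1.1, -0.6]
finger_gap: 0.0004
grip_force: 0.0
```

```bash
python3 look.py w7.png; python3 - <<'E'
import cv2
im=cv2.imread('pics/w7.png');cv2.imwrite('pics/w7c.png',cv2.resize(im[90:270,220:480],None,fx=3,fy=3,interpolation=cv2.INTER_CUBIC))
E
```

```text
[ 0.5548 -0.2324  0.2801] c 32.95
bar short 0.033 [(0.65, array([ 0.5707, -0.0677,  0.0389]), np.float64(0.92))]
bar short 0.004 []
row short [(0.96, array([ 0.573 , -0.0662,  0.0588]), np.float64(0.44))]
bar medium 0.033 [(0.65, array([ 0.5714, -0.0158,  0.0489]), np.float64(0.91))]
bar medium 0.004 []
row medium [(0.69, array([ 0.5703, -0.015 ,  0.0646]), np.float64(0.32))]
bar long 0.033 [(0.78, array([ 0.5752, -0.1193,  0.0467]), np.float64(0.93))]
bar long 0.004 []
row long [(0.7, array([ 0.575 , -0.1183,  0.0531]), np.float64(0.42))]
```

View pics/w7c.png

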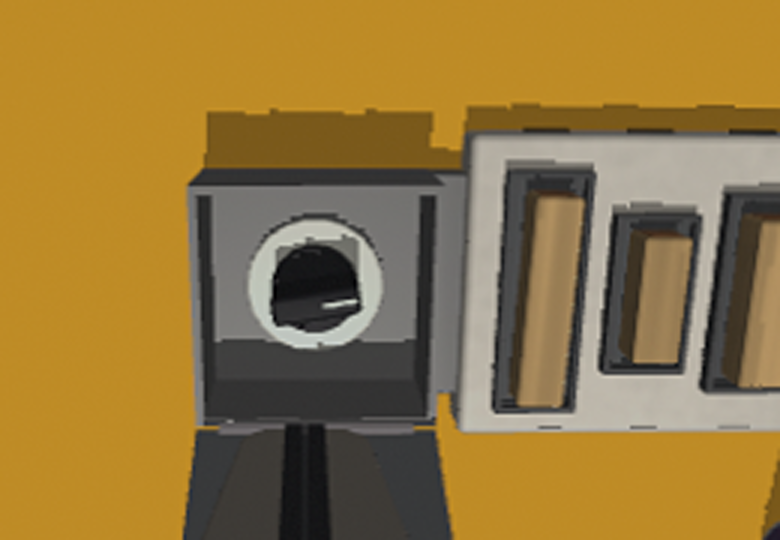

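The white mark now runs nearly along y, about 10° short of it (crop (323,308) to (357,302)), so the dial is at about 1.39 rad, its stop. The guard is open and all three bars are in their pans. Handing in.

```bash
python3 -c "
from workcell import r
print(r.sign_off())"
```

```text
the job is handed in; nothing more can be done
None
```

I handed the job in at about 33 s. All three bars lie in their matching pans, the guard stands open by itself, and the dial is at its clockwise stop (about 1.39 rad by the last wrist picture); the sign-off gave no verdict.

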